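# Transfer measured shafts between inspection racks in order

### The arm

A 6-joint arm with a two-finger parallel gripper is mounted at the origin on the work surface. World frame = base frame: x ahead of the robot, y to its left, z up, the work surface at z = 0. Lengths are in m, angles in rad, forces in N, time in s.
With the tool pointing down it reaches from about 0.275 to 0.975 m from the base axis. Payload 8.4 kg.
Tool frame: the origin (TCP) lies between the finger pads; the fingertips stand 14 mm ahead of it and the grasp point (between the pads) lies 5 mm behind it; z points along the fingers, y is the line along which they close (so a half turn about z gives the same grasp; the last joint's range is limited). The gripper opens to 92 mm and grips with 3 to 60 N. Pads are 20 mm wide; open, the fingers measure 128 mm over their backs; the gripper's body (75 mm by 189 mm) begins 69 mm behind the grasp point.
Start: joints at [1.139, 0.353, 1.633, -0, 1.155, -0.002], TCP at [0.26, 0.568, 0.229] pointing down, gripper open.
Joint ranges: [-2.63, 2.63], [-0.92, 2.1], [0.06, 2.66], [-1.3, 4.44], [0, 2.69], [-3.02, 3.02]. Speed limits (rad/s): [2.22, 2.22, 2.79, 3.14, 3.14, 3.14].

### API

Orientations are given as a unit quaternion [x, y, z, w].
In Python, from bench import * gives the robot as it stands. The module is installed in compiled form; this text tells all that it offers.
- The arm moves only by the tool send_rows, never from a script. Its argument "commands" is a list that holds one entry, the list of rows, each a list of 4 numbers: the shift along the tool's x, y, z in m, then the turn about the tool's z in rad. A call has 1 to 10 rows; each row is the pose to reach, as a shift and turn from the pose commanded when the call began, along the tool's axes at that moment; what a row does not reach only later rows make up. A row lasts 1/12 s, in which the tool goes at most 41.7 mm and 7.16 degrees, less where a joint would pass 70% of its speed; a pose out of reach is approached as far as the arm can. A call with a gripper value outside its range is refused whole. "claw" is the gripper command: -1 is shut, 1 is fully open, values between are in proportion, set as the call begins (left out, the last holds). The fingers move at their own pace and stop on an object; "grip_force" is the grip in N (left out, the last holds). Time passes only in rows, so rows that repeat a pose let the fingers close. It gives the time, the measured TCP pose, the force, the opening and the grip force at its end, in the units of the state.
- get_state(): the state, without advancing time (a new reading comes with each control period).
- snapshot(name): name is "scene" or "top" or "wrist"; returns (picture, depth): 384x512x3 uint8, red, green, blue; 384x512 float32, m along the optical axis (not along the pixel's ray), 0 where there is no reading.
- camera_info(name): a dict with "intrinsics" (3x3 intrinsics, pixels), "cam_to_world" (4x4, takes a point from camera to world coordinates). Camera axes: x right, y down, z forward; pixel columns grow to the right and rows downward; lengths in m; the calibration is good to about 2 mm. A picture is of the moment at which its call begins: read the wrist's pose just before it. camera_info takes no time and is no camera call; for the wrist camera it gives the pose at the moment of the call.
- finish_job(): hands the job in; it is judged then, once.
The state is a dict: "time": time; "joints": joint angles; "joint_velocities": joint speeds; "effort": joint torques, N m; "ee_pos": TCP position; "eef_rot": TCP orientation; "contact_force": force on the tool from outside, world axes, zero at the start; "wrist_torque": the same for the moment, N m; "grip_width": opening from 0.0 (shut) to 1.0 (fully open); "finger_force": force on a finger pad.
Only numpy, scipy, OpenCV 4.12 (cv2) and the standard library are available. Lean on these libraries where they do the work, as an engineer would, in place of code of your own. Each camera call takes 0.05 s, during which the arm holds its last target. There are 200 camera calls.

### The job

The four turned shafts in the full rack go over to the empty rack in the same order, from the robot's left to its right, because the results sheet lists them by their place in the row: one shaft to each rest, seated in both vees with its middle over the middle of the rest, either way round. They are ground parts on a granite plate: set them down gently, do not knock them together or let one fall, and leave the measuring tools lying around where they are.

Things in the scene. Friction and masses are not known exactly. Their poses are not given: they have to be found in the camera images.
- plain_centre (a point): plain turned steel shaft 130 mm long, 20 mm diameter all along; 0.27 to 0.56 kg. Point: on the axis at mid length; x runs along the axis. Starts level in a black rest, its middle within 5 mm of the rest's middle; the middle 70 mm, between the vee plates, is free to grip from above across the axis.
- stepped_centre (a point): stepped steel shaft 150 mm long, 20 mm diameter, but 30 mm over its middle 40 mm, where it is gripped; 0.27 to 0.56 kg. Point: on the axis at mid length; x runs along the axis. Starts level in a black rest, its middle within 5 mm of the rest's middle; the middle 70 mm, between the vee plates, is free to grip from above across the axis.
- flanged_centre (a point): flanged steel shaft 150 mm long, 20 mm diameter, with a 46 mm flange from 58 to 67 mm along +x; weight centre 12 mm along +x; 0.27 to 0.56 kg. Point: on the axis at mid length; x runs along the axis. Starts level in a black rest, its middle within 5 mm of the rest's middle; the middle 70 mm, between the vee plates, is free to grip from above across the axis.
- pinion_centre (a point): pinion steel shaft 160 mm long, 20 mm diameter, with a 37 mm toothed pinion on the last 25 mm at +x; weight centre 12 mm along +x; 0.27 to 0.56 kg. Point: on the axis at mid length; x runs along the axis. Starts level in a black rest, its middle within 5 mm of the rest's middle; the middle 70 mm, between the vee plates, is free to grip from above across the axis.
- rest_plain: fixed black plastic rest on the full rack in which the plain shaft starts (the four are alike; it shows that shaft's place in the row). Origin: centre of its underside, 12 mm above the granite; x along the shaft, y along the row. Two 90 degree vee plates 10 mm thick, 40 mm wide, at x = -40 and +40 mm; tops 44 mm, shaft axis 42 mm above the origin.
- rest_stepped: fixed black plastic rest on the full rack in which the stepped shaft starts (the four are alike; it shows that shaft's place in the row). Origin: centre of its underside, 12 mm above the granite; x along the shaft, y along the row. Two 90 degree vee plates 10 mm thick, 40 mm wide, at x = -40 and +40 mm; tops 44 mm, shaft axis 42 mm above the origin.
- rest_flanged: fixed black plastic rest on the full rack in which the flanged shaft starts (the four are alike; it shows that shaft's place in the row). Origin: centre of its underside, 12 mm above the granite; x along the shaft, y along the row. Two 90 degree vee plates 10 mm thick, 40 mm wide, at x = -40 and +40 mm; tops 44 mm, shaft axis 42 mm above the origin.
- rest_pinion: fixed black plastic rest on the full rack in which the pinion shaft starts (the four are alike; it shows that shaft's place in the row). Origin: centre of its underside, 12 mm above the granite; x along the shaft, y along the row. Two 90 degree vee plates 10 mm thick, 40 mm wide, at x = -40 and +40 mm; tops 44 mm, shaft axis 42 mm above the origin.
- full_rack: fixed plywood rack with four black rests, which hold the shafts at the start: base plate 130 x 280 x 12 mm, low handles at the ends. Origin: centre of its underside, on the granite; z up, x along the shafts, away from the robot, y along the row (+y to the robot's left). Rests at y = +105, +35, -35, -105 mm, x = 0.
- empty_rack: fixed grey rack with four white rests, empty, of the same shape: base plate 130 x 280 x 12 mm, low handles at the ends. Origin: centre of its underside, on the granite; z up, x along the shafts, away from the robot, y along the row (+y to the robot's left). Rests at y = +105, +35, -35, -105 mm, x = 0; their vees, 32 mm wide at the top, let a shaft settle to the middle, axis 54 mm above the granite. Left or right of the full rack.
There are look-alikes about, which are no part of the job. Leave any orange or pink look-alike of the part that bears plain_centre alone.

How it is judged:
At the end, for the whole second after the job is handed in: Each shaft rests in the empty rack at the same place, counted from the left, as its starting rest in the full rack: middle within 13 mm of the rest's middle lengthways, 8 mm across, axis within 5 mm of 54 mm above the granite and 0.09 rad of the rack's x (either way round), at rest (((y of rest_plain in the frame of full_rack between 0.09 and 0.12 m and y of plain_centre in the frame of empty_rack between 0.097 and 0.113 m) or (y of rest_plain in the frame of full_rack between 0.02 and 0.05 m and y of plain_centre in the frame of empty_rack between 0.027 and 0.043 m) or (y of rest_plain in the frame of full_rack between -0.05 and -0.02 m and y of plain_centre in the frame of empty_rack between -0.043 and -0.027 m) or (y of rest_plain in the frame of full_rack between -0.12 and -0.09 m and y of plain_centre in the frame of empty_rack between -0.113 and -0.097 m)) and x of plain_centre in the frame of empty_rack between -0.013 and 0.013 m and z of plain_centre in the frame of empty_rack between 0.0491 and 0.0591 m and angle between the x axis of each of plain_centre, stepped_centre, flanged_centre, pinion_centre and the x axis of empty_rack, either way round below 0.09 rad and linear speed of each of shaft_plain, shaft_stepped, shaft_flanged, shaft_pinion below 0.02 m/s and ((y of rest_stepped in the frame of full_rack between 0.09 and 0.12 m and y of stepped_centre in the frame of empty_rack between 0.097 and 0.113 m) or (y of rest_stepped in the frame of full_rack between 0.02 and 0.05 m and y of stepped_centre in the frame of empty_rack between 0.027 and 0.043 m) or (y of rest_stepped in the frame of full_rack between -0.05 and -0.02 m and y of stepped_centre in the frame of empty_rack between -0.043 and -0.027 m) or (y of rest_stepped in the frame of full_rack between -0.12 and -0.09 m and y of stepped_centre in the frame of empty_rack between -0.113 and -0.097 m)) and x of stepped_centre in the frame of empty_rack between -0.013 and 0.013 m and z of stepped_centre in the frame of empty_rack between 0.0491 and 0.0591 m and ((y of rest_flanged in the frame of full_rack between 0.09 and 0.12 m and y of flanged_centre in the frame of empty_rack between 0.097 and 0.113 m) or (y of rest_flanged in the frame of full_rack between 0.02 and 0.05 m and y of flanged_centre in the frame of empty_rack between 0.027 and 0.043 m) or (y of rest_flanged in the frame of full_rack between -0.05 and -0.02 m and y of flanged_centre in the frame of empty_rack between -0.043 and -0.027 m) or (y of rest_flanged in the frame of full_rack between -0.12 and -0.09 m and y of flanged_centre in the frame of empty_rack between -0.113 and -0.097 m)) and x of flanged_centre in the frame of empty_rack between -0.013 and 0.013 m and z of flanged_centre in the frame of empty_rack between 0.0491 and 0.0591 m and ((y of rest_pinion in the frame of full_rack between 0.09 and 0.12 m and y of pinion_centre in the frame of empty_rack between 0.097 and 0.113 m) or (y of rest_pinion in the frame of full_rack between 0.02 and 0.05 m and y of pinion_centre in the frame of empty_rack between 0.027 and 0.043 m) or (y of rest_pinion in the frame of full_rack between -0.05 and -0.02 m and y of pinion_centre in the frame of empty_rack between -0.043 and -0.027 m) or (y of rest_pinion in the frame of full_rack between -0.12 and -0.09 m and y of pinion_centre in the frame of empty_rack between -0.113 and -0.097 m)) and x of pinion_centre in the frame of empty_rack between -0.013 and 0.013 m and z of pinion_centre in the frame of empty_rack between 0.0491 and 0.0591 m); the robot touches nothing.
It fails at once if a shaft falls off its rests (its middle comes under 30 mm above the granite) (height (world z) of any of plain_centre, stepped_centre, flanged_centre, pinion_centre below 0.03 m).
It fails at once if two shafts are knocked together (more than 4 N) (contact force between shaft_plain and shaft_stepped above 4 N or contact force between any of shaft_plain, shaft_stepped and shaft_flanged above 4 N or contact force between any of shaft_plain, shaft_stepped, shaft_flanged and shaft_pinion above 4 N).
It fails at once if a shaft is dropped from more than about 20 mm (moves faster than 0.6 m/s while the fingers do not hold it) ((linear speed of shaft_plain above 0.6 m/s and contact force between shaft_plain and the fingers below 0.1 N) or (linear speed of shaft_stepped above 0.6 m/s and contact force between shaft_stepped and the fingers below 0.1 N) or (linear speed of shaft_flanged above 0.6 m/s and contact force between shaft_flanged and the fingers below 0.1 N) or (linear speed of shaft_pinion above 0.6 m/s and contact force between shaft_pinion and the fingers below 0.1 N)).
It fails at once if a vee block, ring gauge or caliper lying on the granite is shifted by more than 20 mm (distance of any of vee_block, ring_gauge, caliper from where it was at the start of the episode above 0.02 m).
It also fails if it takes over 112 s, if anything falls off the work surface, if the arm or the gripper's body presses on something with over 40 N, if the wrist force passes 120 N, or if a joint passes its speed limit or range.

## Working session

There is one attempt and no reset: what is moved stays moved. The work goes in short steps, Python scripts to look and compute and a tool call to move; the robot and the scene stay as the last step left them, time stands still between calls to the robot, and variables do not carry over. Pictures are saved under pics/ and viewed, at most 14 in all, crops included, and the job is handed in when it is done.

Besides the shell and the picture viewer there is one more tool, called after "Request:" as name(argument=value, ...), one argument or row to a line, values as JSON. send_rows: Moves the arm, as the interface text tells. Its arguments: {"type":"object","properties":{"commands":{"type":"array"},"claw":{"type":"number"},"grip_force":{"type":"number"}},"required":["commands"]}

```bash
mkdir -p pics
cat > h.py <<'E'
from bench import *
import numpy as np, cv2
def world(name,d,info=None):
    i=info or camera_info(name);K=np.array(i["intrinsics"]);T=np.array(i["cam_to_world"])
    v,u=np.indices(d.shape)
    P=np.stack([(u-K[0,2])/K[0,0]*d,(v-K[1,2])/K[1,1]*d,d],-1)
    return P@T[:3,:3].T+T[:3,3]
def save(n,im): cv2.imwrite(n,cv2.cvtColor(im,cv2.COLOR_RGB2BGR))
E
python3 - <<'E'
from h import *
print(get_state())
for n in("top","scene"):
    p,d=snapshot(n);save(f"pics/{n}1.png",p);np.savez(f"{n}1.npz",p=p,d=d);print(n,camera_info(n),(d>0).mean())
E
```

```text
{'time': 0.0, 'joints': array([ 1.13860242e+00,  3.53658346e-01,  1.63415652e+00,  1.66410858e-05,
        1.15523124e+00, -2.36760386e-03]), 'joint_velocities': array([-6.02346466e-04,  7.30561215e-05,  2.15309894e-03,  6.51340449e-04,
        1.44594116e-04,  5.08096063e-04]), 'effort': array([ 2.26193843e-04, -5.93815434e+01, -3.34239578e+01,  6.99044717e-02,
        2.32174387e-02, -1.49238081e-04]), 'ee_pos': array([0.26021094, 0.56770108, 0.22784776]), 'eef_rot': array([ 2.13265808e-01,  9.76993944e-01, -7.08000683e-04, -1.64095589e-04]), 'contact_force': array([-0.97323621,  0.82676704, -0.06753085]), 'wrist_torque': array([ 0.03149216, -0.00201249,  0.0136065 ]), 'finger_force': 0.0, 'grip_width': 1.0008502972198108}
top {'intrinsics': array([[450.17378943,   0.        , 260.43066582],
       [  0.        , 450.17378943, 185.92529142],
       [  0.        ,   0.        ,   1.        ]]), 'cam_to_world': array([[ 0.02885721, -0.99729828,  0.06755296,  0.42036432],
       [-0.99914295, -0.02677221,  0.03156925, -0.03187438],
       [-0.02967542, -0.06840606, -0.99721611,  1.14483091],
       [ 0.        ,  0.        ,  0.        ,  1.        ]])} 0.9959055582682291
scene {'intrinsics': array([[440.483129  ,   0.        , 254.27922842],
       [  0.        , 440.483129  , 193.32549058],
       [  0.        ,   0.        ,   1.        ]]), 'cam_to_world': array([[ 0.08400582,  0.51861723, -0.85086967,  1.36562576],
       [ 0.99629614, -0.02798243,  0.08130799, -0.08376913],
       [ 0.01835833, -0.85454851, -0.51904703,  0.6229746 ],
       [ 0.        ,  0.        ,  0.        ,  1.        ]])} 0.9960428873697916
```

View pics/top1.png

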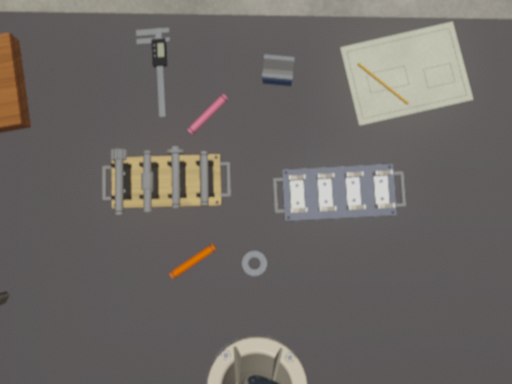

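View pics/scene1.png

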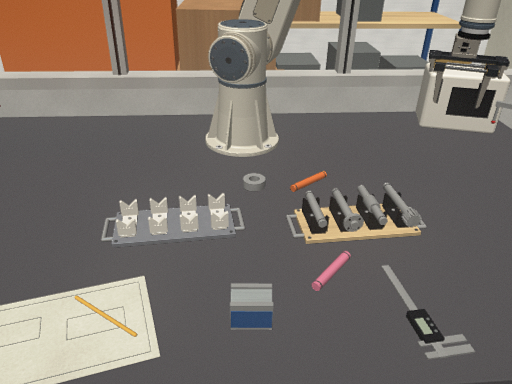

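The top view shows the full rack at (165,180), with the row running left to right: pinion at u≈119, stepped at 147, flanged at 176 (flange at v≈150) and plain at 204. The empty rack is at (340,192). The pink (208,114) and orange (192,261) bars are lying loose, so they are the look-alikes.

Run:
```python
from h import *
z=np.load("top1.npz");p,d=z["p"],z["d"]
W=world("top",d)
print("granite z",np.median(W[230:300,300:400,2]))
save("pics/crop1.png",cv2.resize(p[135:225,95:240],None,fx=5,fy=5,interpolation=cv2.INTER_CUBIC))
h=W[...,2]; reg=np.zeros_like(h,bool)
reg[130:225,95:240]=1
for lo in(0.058,):
    m=((h>lo)&reg).astype(np.uint8)
    n,l,s,c=cv2.connectedComponentsWithStats(m)
    for i in range(1,n):
        if s[i,4]>30:
            P=W[l==i]; r=cv2.minAreaRect(P[:,:2].astype(np.float32)*1000); print(s[i],np.round(r[0],1),np.round(r[1],1),round(r[2],2),P[:,2].max())
hsv=cv2.cvtColor(p,cv2.COLOR_RGB2HSV)
# rack plates by height
for nm,(a,b,c_,e) in {"full":(130,230,90,245),"empty":(150,235,265,415)}.items():
    m=np.zeros_like(h,np.uint8); sub=h[a:b,c_:e]
    m[a:b,c_:e]=((sub>0.006)&(sub<0.02))
    n,l,s,c=cv2.connectedComponentsWithStats(m)
    P=W[(m>0)]; r=cv2.minAreaRect(P[:,:2].astype(np.float32)*1000);print(nm,r,np.median(P[:,2]))
m=np.zeros_like(h,np.uint8);m[150:235,265:415]=(h>0.03)[150:235,265:415]
n,l,s,c=cv2.connectedComponentsWithStats(m)
for i in range(1,n):
    P=W[l==i];print(s[i],P.mean(0).round(4),P[:,2].max())
```

```text
granite z -0.0011001558196356287
[166 146  18  62 438] [456.1 131. ] [307.6 128.7] 54.92 1.1448309119424058
[111 148  15  66 493] [498.8 169.9] [158.8 402.8] 0.28 1.1448309119424058
[141 150  12  62 472] [439.  158.3] [357.1 136.2] 63.52 1.1448309119424058
[200 151   8  54 335] [464.5  90.7] [240.3 100.4] 47.52 1.1448309119424058
full ((514.7194213867188, 248.1749267578125), (221.53765869140625, 332.83941650390625), 9.159100532531738) 0.011271646274588987
empty ((485.2113342285156, -196.45021057128906), (155.7923126220703, 376.8297424316406), 8.7390775680542) 0.011711639362879778
[288 150   1   1   1] [ 0.4204 -0.0319  1.1448] 1.1448309119424058
[346 150   1   1   1] [ 0.4204 -0.0319  1.1448] 1.1448309119424058
[281 152   1   1   1] [ 0.4204 -0.0319  1.1448] 1.1448309119424058
[301 153   1   1   1] [ 0.4204 -0.0319  1.1448] 1.1448309119424058
[394 153   1   1   1] [ 0.4204 -0.0319  1.1448] 1.1448309119424058
[324 155   1   1   1] [ 0.4204 -0.0319  1.1448] 1.1448309119424058
[411 156   1   1   1] [ 0.4204 -0.0319  1.1448] 1.1448309119424058
[309 161   1   1   1] [ 0.4204 -0.0319  1.14
[... 3551 characters left out ...]
19  1.1448] 1.1448309119424058
[309 215   1   1   1] [ 0.4204 -0.0319  1.1448] 1.1448309119424058
[406 214   1   1   1] [ 0.4204 -0.0319  1.1448] 1.1448309119424058
[316 223   1   1   1] [ 0.4204 -0.0319  1.1448] 1.1448309119424058
[318 222   1   1   1] [ 0.4204 -0.0319  1.1448] 1.1448309119424058
[278 224   1   1   1] [ 0.4204 -0.0319  1.1448] 1.1448309119424058
[289 226   1   1   1] [ 0.4204 -0.0319  1.1448] 1.1448309119424058
[397 226   1   1   1] [ 0.4204 -0.0319  1.1448] 1.1448309119424058
[316 230   1   1   1] [ 0.4204 -0.0319  1.1448] 1.1448309119424058
[299 233   1   1   1] [ 0.4204 -0.0319  1.1448] 1.1448309119424058
[371 234   2   1   2] [ 0.4204 -0.0319  1.1448] 1.1448309119424058
```

View pics/crop1.png

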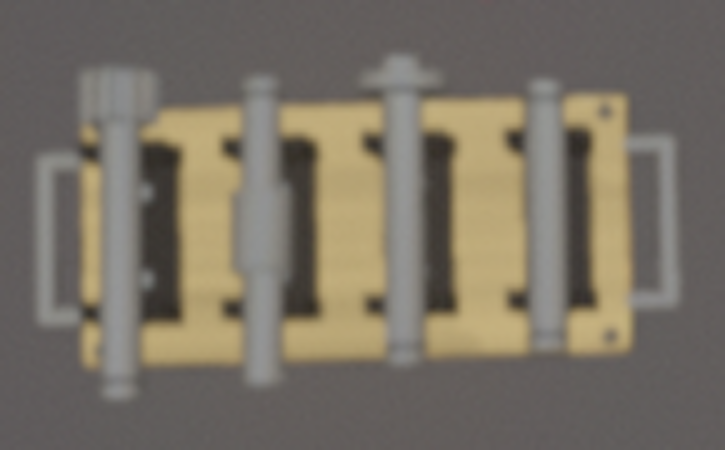

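The crop confirms it, left to right: pinion, stepped, flanged (flange away from the robot), plain, all bare steel. Next I measure them with invalid depth masked out.

Run:
```python
from h import *
z=np.load("top1.npz");p,d=z["p"],z["d"]
W=world("top",d); h=W[...,2]; ok=d>0.5
def comps(box,lo,hi,mn=30):
    a,b,c,e=box; m=np.zeros(h.shape,np.uint8); m[a:b,c:e]=(ok&(h>lo)&(h<hi))[a:b,c:e]
    n,l,s,_=cv2.connectedComponentsWithStats(m); return [W[l==i] for i in range(1,n) if s[i,4]>mn]
for P in comps((130,230,90,245),.052,.1):
    P=P[P[:,2]<0.1]
    (cx,cy),(w,hh),a=cv2.minAreaRect(P[:,:2].astype(np.float32)*1000)
    vx,vy,x0,y0=cv2.fitLine(P[:,:2].astype(np.float32),cv2.DIST_HUBER,0,.001,.001).ravel()
    print("shaft",round(cx,1),round(cy,1),round(w),round(hh),"yaw",np.degrees(np.arctan(vy/vx)).round(2),"ztop",np.percentile(P[:,2],97).round(4))
C=[P.mean(0) for P in comps((150,235,265,415),.03,.065)]
C=np.array(sorted(C,key=lambda c:-c[1]));print(C.round(4))
C=C[np.argsort(C[:,0])];near=C[:4][np.argsort(-C[:4,1])];far=C[4:][np.argsort(-C[4:,1])]
print(((near+far)/2).round(4),np.degrees(np.arctan2(*(far-near)[:,[1,0]].T)).round(1))
c=(near+far)/2;e=c[-1]-c[0];print("row yaw",np.degrees(np.arctan2(e[0],-e[1])),np.linalg.norm(e[:2]),"centre",c.mean(0))
```

```text
shaft 512.2 217.5 44 150 yaw 2.96 ztop 0.0746
shaft 497.8 354.2 159 36 yaw 2.72 ztop 0.0717
shaft 499.7 280.5 150 32 yaw 4.71 ztop 0.069
shaft 510.9 146.4 130 30 yaw 2.55 ztop 0.0651
[[ 0.5196 -0.0853  0.0474]
 [ 0.4403 -0.0917  0.0476]
 [ 0.5251 -0.1552  0.0475]
 [ 0.4459 -0.1603  0.0481]
 [ 0.5306 -0.2233  0.0463]
 [ 0.4515 -0.2307  0.0481]
 [ 0.5363 -0.2939  0.0475]
 [ 0.457  -0.2991  0.0478]]
[[ 0.48   -0.0885  0.0475]
 [ 0.4855 -0.1577  0.0478]
 [ 0.491  -0.227   0.0472]
 [ 0.4966 -0.2965  0.0476]] [4.6 3.7 5.3 3.7]
row yaw 4.578360775781842 0.20868895439863944 centre [ 0.48828743 -0.19243617  0.04753625]
```

```bash
cat >> h.py <<'E'
from scipy.spatial.transform import Rotation as Ro
def to(x,y,z,psi_deg,start=None):
    """tool shift+turn from measured pose to TCP target with tool y = rack y (yaw psi)"""
    s=get_state(); R=Ro.from_quat(s["eef_rot"]).as_matrix()
    dv=R.T@(np.array([x,y,z])-s["ee_pos"])
    psi=np.arctan2(-R[0,1],R[1,1]); t=-(np.radians(psi_deg)-psi)
    print("to",dv.round(4),"turn",round(t,4),"| tcp",s["ee_pos"].round(4),"psi",np.degrees(psi).round(2),"J6",s["joints"].round(2)[5],"t",s["time"])
E
python3 -c "
from h import *
to(.5,.25,.26,2.8)"
```

```text
to [-0.3504 -0.189  -0.0318] turn -0.4787 | tcp [0.2602 0.5678 0.2279] psi -24.63 J6 -0.0 t 0.1
```

Request:
send_rows(
  commands=[
    [[-0.035, -0.019, -0.032, -0.05], [-0.07, -0.038, -0.032, -0.16], [-0.105, -0.057, -0.032, -0.27], [-0.14, -0.076, -0.032, -0.38], [-0.175, -0.094, -0.032, -0.479], [-0.21, -0.113, -0.032, -0.479], [-0.245, -0.132, -0.032, -0.479], [-0.28, -0.151, -0.032, -0.479], [-0.315, -0.17, -0.032, -0.479], [-0.35, -0.189, -0.032, -0.479]],
  ],
  claw=0.0,
)

```text
time: 0.93
ee_pos: [0.5005, 0.2487, 0.2605]
eef_rot: [-0.025, 1.0, -0.0, -0.0]
contact_force: [1.2, 0.7, -0.8]
grip_width: 0.497
finger_force: 0.0
```

Request:
send_rows(
  commands=[
    [[0, 0, 0, 0], [0, 0, 0, 0], [0, 0, 0, 0], [0, 0, 0, 0]],
  ],
)

```text
time: 1.27
ee_pos: [0.4991, 0.2514, 0.2604]
eef_rot: [-0.025, 1.0, 0.0, -0.0]
contact_force: [0.0, 0.7, 1.0]
grip_width: 0.499
finger_force: 0.0
```

Run:
```python
from h import *
to(.5,.25,.26,2.8)
s=get_state();print(s["grip_width"])
i=camera_info("wrist");p,d=snapshot("wrist");save("pics/w1.png",p);np.savez("w1.npz",p=p,d=d,K=i["intrinsics"],T=i["cam_to_world"]);print(i)
```

```text
to [-0.0008 -0.0014  0.0004] turn 0.0012 | tcp [0.4991 0.2514 0.2604] psi 2.87 J6 -1.16 t 1.2667
0.49941438333067406
{'intrinsics': array([[288.87811445,   0.        , 251.23123049],
       [  0.        , 288.87811445, 187.12028015],
       [  0.        ,   0.        ,   1.        ]]), 'cam_to_world': array([[-5.00490504e-02,  9.64763728e-01,  2.58313842e-01,
         4.26492873e-01],
       [ 9.98746753e-01,  4.83783149e-02,  1.28242571e-02,
         2.46975238e-01],
       [-1.24410349e-04,  2.58631953e-01, -9.65975930e-01,
         4.15774365e-01],
       [ 0.00000000e+00,  0.00000000e+00,  0.00000000e+00,
         1.00000000e+00]])}
```

View pics/w1.png

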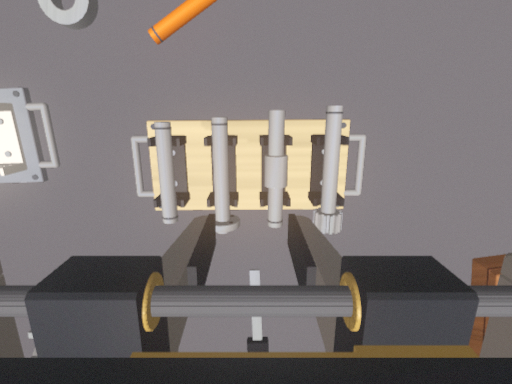

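The wrist view shows plain at (167,172), flanged at (221,175), stepped at (276,170) and pinion at (330,170), matching the top view mirrored.

```bash
cat >> h.py <<'E'
def shafts(W,ok,box,psi,lo=.054):
    """per shaft: centre from length extents along x (rack yaw psi), axis across"""
    a,b,c,e=box;h=W[...,2];m=np.zeros(h.shape,np.uint8);m[a:b,c:e]=(ok&(h>lo)&(h<.1))[a:b,c:e]
    n,l,s,_=cv2.connectedComponentsWithStats(m,connectivity=4)
    u=np.array([np.cos(psi),np.sin(psi)]);v=np.array([-u[1],u[0]])
    for i in range(1,n):
        if s[i,4]<80: continue
        P=W[l==i];x=P[:,:2]@u;y=P[:,:2]@v
        lo_,hi_=np.percentile(x,[.3,99.7])
        mid=(lo_+hi_)/2;k=abs(x-mid)<.034
        bins=[((y[kk].max()+y[kk].min())/2) for q in np.linspace(-.03,.03,7) for kk in [abs(x-mid-q)<.005]]
        sl=np.polyfit(np.linspace(-.03,.03,7),bins,1)[0]
        cy=np.mean(bins);C=u*mid+v*cy
        print("px",s[i][:4],"C",C.round(4),"len",(hi_-lo_).round(4),"wid",(np.ptp(y[k])).round(4),"yawdev deg",np.degrees(sl).round(2),"ztop",np.percentile(P[k][:,2],90).round(4))
E
python3 - <<'E'
from h import *
z=np.load("w1.npz");W=world("wrist",z["d"],dict(intrinsics=z["K"],cam_to_world=z["T"]))
print("granite",np.median(W[60:100,200:320,2]))
psi=np.radians(2.8)
shafts(W,z["d"]>.1,(95,240,140,355),psi)
z=np.load("top1.npz");W=world("top",z["d"]);print("top")
shafts(W,z["d"]>.5,(130,230,90,245),psi)
E
```

```text
granite -0.0005862881719372603
px [314 106  29 129] C [0.4963 0.351 ] len 0.1585 wid 0.0195 yawdev deg 0.2 ztop 0.0636
px [265 110  23 118] C [0.4994 0.2818] len 0.1487 wid 0.0287 yawdev deg 0.34 ztop 0.0681
px [211 117  29 117] C [0.5115 0.2126] len 0.1483 wid 0.02 yawdev deg 0.55 ztop 0.0634
px [154 122  24 102] C [0.5105 0.1429] len 0.1288 wid 0.0194 yawdev deg 0.65 ztop 0.0635
top
px [166 146  19  62] C [0.5118 0.2106] len 0.1495 wid 0.0179 yawdev deg -0.03 ztop 0.0639
px [111 148  15  66] C [0.4972 0.3508] len 0.1576 wid 0.0187 yawdev deg -1.45 ztop 0.0642
px [141 150  13  62] C [0.4999 0.2807] len 0.1492 wid 0.0292 yawdev deg 0.02 ztop 0.0679
px [200 151   9  54] C [0.511  0.1415] len 0.1295 wid 0.0197 yawdev deg 0.19 ztop 0.0636
```

Request:
send_rows(
  commands=[
    [[0, -0.04, 0, 0], [0, -0.08, 0, 0], [0, -0.12, 0, 0], [0, -0.16, 0, 0], [0, -0.2, 0, 0], [0, -0.24, 0, 0], [0, -0.28, 0, 0], [0, -0.32, 0, 0], [0, -0.36, 0, 0], [0, -0.4, 0, 0]],
  ],
)

```text
time: 2.15
ee_pos: [0.5195, -0.1495, 0.2608]
eef_rot: [-0.026, 1.0, 0.0, 0.0]
contact_force: [0.6, 0.1, -0.1]
grip_width: 0.506
finger_force: 0.0
```

Request:
send_rows(
  commands=[
    [[-0.015, -0.04, 0, -0.03], [-0.015, -0.04, 0, -0.03], [-0.015, -0.04, 0, -0.03], [-0.015, -0.04, 0, -0.03], [-0.015, -0.04, 0, -0.03], [-0.015, -0.04, 0, -0.03]],
  ],
)

```text
time: 2.65
ee_pos: [0.5363, -0.1865, 0.2606]
eef_rot: [-0.041, 0.999, 0.0, -0.0]
contact_force: [-0.4, 0.5, -0.4]
grip_width: 0.498
finger_force: 0.0
```

Run:
```python
from h import *
i=camera_info("wrist");p,d=snapshot("wrist");save("pics/w2.png",p);np.savez("w2.npz",p=p,d=d,K=i["intrinsics"],T=i["cam_to_world"])
to(.4996,.2813,.15,3.1)
W=world("wrist",d,i);h=W[...,2];ok=d>.1
print("granite",np.median(W[60:100,200:320,2]))
m=(ok&(h>.032)&(h<.065)).astype(np.uint8);m[250:]=0
n,l,s,_=cv2.connectedComponentsWithStats(m)
C=[]
for k in range(1,n):
    if s[k,4]>40:
        P=W[l==k];C.append(P.mean(0));r=cv2.minAreaRect(P[:,:2].astype(np.float32)*1000);print(s[k],P.mean(0).round(4),np.round(r[0],1),np.round(r[1],1),P[:,2].max().round(3))
# base plate
m=(ok&(h>.008)&(h<.016)).astype(np.uint8);m[260:]=0
n,l,s,_=cv2.connectedComponentsWithStats(m);k=1+np.argmax(s[1:,4]);P=W[l==k];print("plate",cv2.minAreaRect(P[:,:2].astype(np.float32)*1000),s[k])
```

```text
to [-0.0013  0.4694  0.1108] turn 0.027 | tcp [ 0.5364 -0.1867  0.2607] psi 4.65 J6 -1.99 t 2.7
granite 0.010049165688999773
[146  92  38  10 346] [ 0.4574 -0.2994  0.048 ] [ 457.1 -299.8] [10.1 40.1] 0.057
[204  92  35  10 308] [ 0.4518 -0.2306  0.0486] [ 451.6 -230.5] [10.1 40.4] 0.058
[263  93  34   9 300] [ 0.4463 -0.1602  0.0489] [ 446.1 -160.7] [ 9.8 39.7] 0.058
[317  93  39   9 337] [ 0.4407 -0.0916  0.0484] [440.4 -91. ] [ 9.9 40.3] 0.057
[ 474  123   38   98 1490] [0.5274 0.1338 0.0548] [515.1 133.7] [123.2  27.2] 0.065
[152 156  36  11 349] [ 0.5358 -0.2931  0.0467] [ 536.8 -293.5] [10.4 40. ] 0.057
[207 156  33  11 320] [ 0.5302 -0.2242  0.047 ] [ 531.2 -224. ] [10.4 40. ] 0.057
[262 156  32  11 311] [ 0.5246 -0.1542  0.0473] [ 525.6 -154.4] [10.3 39.7] 0.057
[314 156  36  11 331] [ 0.5193 -0.0849  0.0474] [520.1 -84.7] [10.3 40.8] 0.057
plate ((489.01580810546875, -192.33660888671875), (128.81752014160156, 279.8861083984375), 4.647299766540527) [  145    79   212    96 10047]
```

View pics/w2.png

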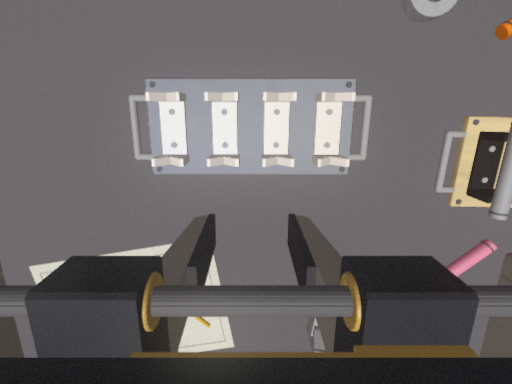

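The wrist view shows the four white rests at u≈170, 225, 278 and 328. Their vee plates come out at 10×40 mm and 80 mm apart, as specified. I start with the plain shaft.

```bash
python3 -c "
from h import *
to(.5108,.1422,.13,3.1)"
```

```text
to [-0.0012  0.3299  0.1307] turn 0.027 | tcp [ 0.5364 -0.1867  0.2607] psi 4.65 J6 -1.99 t 2.7
```

Request:
send_rows(
  commands=[
    [[0, 0.037, 0.01, 0.027], [0, 0.073, 0.02, 0.027], [0, 0.11, 0.03, 0.027], [0, 0.147, 0.045, 0.027], [0, 0.183, 0.06, 0.027], [0, 0.22, 0.075, 0.027], [0, 0.257, 0.09, 0.027], [0, 0.29, 0.105, 0.027], [-0.001, 0.32, 0.12, 0.027], [-0.001, 0.33, 0.131, 0.027]],
  ],
)

```text
time: 3.53
ee_pos: [0.5103, 0.1448, 0.1288]
eef_rot: [-0.028, 1.0, 0.0, -0.0]
contact_force: [-0.7, -0.1, 0.1]
grip_width: 0.5
finger_force: 0.0
```

Request:
send_rows(
  commands=[
    [[0, 0, 0, 0], [0, 0, 0, 0], [0, 0, 0, 0]],
  ],
)

```text
time: 3.78
ee_pos: [0.5116, 0.1401, 0.1302]
eef_rot: [-0.026, 1.0, -0.0, 0.0]
contact_force: [0.5, -0.3, -0.3]
grip_width: 0.5
finger_force: 0.0
```

```bash
python3 -c "
from h import *
to(.5108,.1422,.049,3.1)"
```

```text
to [0.0008 0.0022 0.0812] turn -0.0019 | tcp [0.5116 0.1401 0.1302] psi 2.99 J6 -1.36 t 3.7833
```

Request:
send_rows(
  commands=[
    [[0.001, 0.002, 0.03, 0], [0.001, 0.002, 0.055, 0], [0.001, 0.002, 0.07, 0], [0.001, 0.002, 0.08, 0], [0.001, 0.002, 0.081, 0], [0.001, 0.002, 0.081, 0]],
  ],
)

```text
time: 4.28
ee_pos: [0.5107, 0.142, 0.049]
eef_rot: [-0.026, 1.0, -0.0, 0.0]
contact_force: [0.1, -0.2, 0.0]
grip_width: 0.5
finger_force: 0.0
```

Request:
send_rows(
  commands=[
    [[0, 0, 0, 0], [0, 0, 0, 0], [0, 0, 0, 0], [0, 0, 0, 0], [0, 0, 0, 0], [0, 0, 0, 0]],
  ],
  claw=-1,
  grip_force=30,
)

```text
time: 4.78
ee_pos: [0.5107, 0.1428, 0.0492]
eef_rot: [-0.026, 1.0, -0.0, 0.001]
contact_force: [-0.6, -2.1, 5.8]
grip_width: 0.207
finger_force: 30.0
```

```bash
python3 -c "
from h import *
to(.5108,.1422,.049,3.1);s=get_state();print(s['grip_width'],s['finger_force'],s['contact_force'])"
```

```text
to [-0.     -0.0006  0.0002] turn -0.0015 | tcp [0.5107 0.1428 0.0492] psi 3.01 J6 -1.35 t 4.7833
0.2071725880982255 30.001646876335144 [-0.64236669 -2.14648875  5.76043637]
```

Request:
send_rows(
  commands=[
    [[0, 0, -0.003, 0], [0, 0, -0.01, 0], [0, 0, -0.025, 0], [0, 0, -0.045, 0], [0, 0, -0.07, 0], [0, 0, -0.095, 0], [0, 0, -0.115, 0], [0, 0, -0.12, 0], [0, 0, -0.12, 0], [0, 0, -0.12, 0]],
  ],
  grip_force=45,
)

```text
time: 5.62
ee_pos: [0.5096, 0.1427, 0.1679]
eef_rot: [-0.026, 1.0, -0.0, -0.0]
contact_force: [0.7, 0.0, -5.1]
grip_width: 0.205
finger_force: 45.0
```

```bash
python3 -c "
from h import *
to(.4970,-.2967,.13,4.62);s=get_state();print(s['grip_width'],s['finger_force'],s['contact_force'],s['wrist_torque'])"
```

```text
to [ 0.0356 -0.4381  0.038 ] turn -0.0284 | tcp [0.5096 0.1427 0.1679] psi 2.99 J6 -1.35 t 5.6167
0.20488858439353363 44.99748766422272 [ 0.69286878  0.01943051 -5.10959017] [ 0.05477614  0.00024899 -0.01851703]
```

Request:
send_rows(
  commands=[
    [[0.001, -0.01, 0, 0], [0.003, -0.03, 0, -0.005], [0.005, -0.06, 0, -0.01], [0.008, -0.095, 0, -0.015], [0.011, -0.13, 0, -0.02], [0.014, -0.165, 0, -0.028], [0.016, -0.2, 0, -0.028], [0.019, -0.235, 0, -0.028], [0.022, -0.27, 0, -0.028], [0.025, -0.305, 0, -0.028]],
  ],
)

```text
time: 6.45
ee_pos: [0.4995, -0.1651, 0.167]
eef_rot: [-0.04, 0.999, 0.0, -0.001]
contact_force: [0.9, 0.1, -4.0]
grip_width: 0.205
finger_force: 45.0
```

Request:
send_rows(
  commands=[
    [[0.003, -0.035, 0.0, 0], [0.006, -0.07, 0.0, 0], [0.008, -0.1, 0.0, 0], [0.01, -0.12, 0.01, 0], [0.01, -0.13, 0.02, 0], [0.01, -0.133, 0.03, 0], [0.01, -0.133, 0.038, 0], [0.01, -0.133, 0.038, 0], [0.01, -0.133, 0.038, 0], [0.01, -0.133, 0.038, 0]],
  ],
)

```text
time: 7.28
ee_pos: [0.5021, -0.2954, 0.1306]
eef_rot: [-0.041, 0.999, 0.0, -0.0]
contact_force: [1.2, 0.0, -3.0]
grip_width: 0.207
finger_force: 45.0
```

```bash
python3 -c "
from h import *
to(.4970,-.2967,.051,4.62);s=get_state();print(s['grip_width'],s['finger_force'],s['contact_force'],s['wrist_torque'])"
```

```text
to [ 0.0052 -0.0009  0.0796] turn 0.0009 | tcp [ 0.5021 -0.2954  0.1306] psi 4.67 J6 -2.19 t 7.2833
0.2066967385271736 44.997289180755615 [ 1.24491823  0.04510479 -2.97046369] [ 0.03462332 -0.00312984 -0.00695547]
```

Request:
send_rows(
  commands=[
    [[0.005, -0.001, 0.01, 0], [0.005, -0.001, 0.03, 0], [0.005, -0.001, 0.05, 0], [0.005, -0.001, 0.062, 0], [0.005, -0.001, 0.068, 0], [0.005, -0.001, 0.072, 0], [0.005, -0.001, 0.075, 0], [0.005, -0.001, 0.077, 0], [0.005, -0.001, 0.079, 0], [0.005, -0.001, 0.08, 0]],
  ],
)

```text
time: 8.12
ee_pos: [0.4973, -0.2981, 0.0509]
eef_rot: [-0.04, 0.999, -0.0, 0.0]
contact_force: [-0.3, -0.2, -1.4]
grip_width: 0.206
finger_force: 45.0
```

Request:
send_rows(
  commands=[
    [[0, 0, 0.0005, 0], [0, 0, 0.001, 0], [0, 0, 0.001, 0]],
  ],
)

```text
time: 8.37
ee_pos: [0.4974, -0.298, 0.0507]
eef_rot: [-0.04, 0.999, -0.0, 0.0]
contact_force: [-2.7, 3.0, 6.0]
grip_width: 0.205
finger_force: 45.0
```

```bash
python3 -c "
from h import *
to(.4970,-.2967,.049,4.62);s=get_state();print(s['grip_width'],s['finger_force'],s['contact_force'],s['wrist_torque'])"
```

```text
to [0.0003 0.0014 0.0017] turn -0.0004 | tcp [ 0.4974 -0.298   0.0507] psi 4.6 J6 -2.19 t 8.3667
0.20544213535700376 44.99953508377075 [-2.74814925  2.96736339  5.95401323] [0.38006299 0.33842373 0.02076425]
```

Request:
send_rows(
  commands=[
    [[0, 0.001, 0, 0], [0, 0.0013, 0.0005, 0], [0, 0.0013, 0.0008, 0], [0, 0.0013, 0.0008, 0]],
  ],
  grip_force=10,
)

```text
time: 8.7
ee_pos: [0.4971, -0.2966, 0.0492]
eef_rot: [-0.04, 0.999, -0.0, 0.0]
contact_force: [-1.2, 1.2, 5.2]
grip_width: 0.214
finger_force: 10.0
```

Request:
send_rows(
  commands=[
    [[0, 0, 0, 0], [0, 0, 0, 0], [0, 0, 0, 0], [0, 0, 0, 0], [0, 0, -0.01, 0], [0, 0, -0.03, 0], [0, 0, -0.06, 0], [0, 0, -0.09, 0], [0, 0, -0.12, 0], [0, 0, -0.15, 0]],
  ],
  claw=-0.1,
)

```text
time: 9.53
ee_pos: [0.4967, -0.2965, 0.201]
eef_rot: [-0.04, 0.999, -0.0, 0.0]
contact_force: [0.9, 0.2, -0.5]
grip_width: 0.451
finger_force: 0.0
```

Run:
```python
from h import *
# flanged: grip 12mm along +x (rack x)
a=np.radians(3.1)
to(.5116+.012*np.cos(a),.2118+.012*np.sin(a),.13,3.1)
p,d=snapshot("top");save("pics/crop2.png",cv2.resize(p[140:230,260:420],None,fx=4,fy=4));W=world("top",d)
shafts(W,d>.5,(140,235,265,415),np.radians(4.62))
```

```text
to [-0.0676  0.5052  0.0709] turn 0.026 | tcp [ 0.4967 -0.2965  0.201 ] psi 4.59 J6 -2.19 t 9.5333Traceback (most recent call last):
  File "<stdin>", line 6, in <module>
  File "h.py", line 26, in shafts
    bins=[((y[kk].max()+y[kk].min())/2) for q in np.linspace(-.03,.03,7) for kk in [abs(x-mid-q)<.005]]
            ~~~~~~~~~^^
    return umr_maximum(a, axis, None, out, keepdims, initial, where)
ValueError: zero-size array to reduction operation maximum which has no identity
```

Request:
send_rows(
  commands=[
    [[-0.005, 0.036, 0, 0.005], [-0.01, 0.072, 0, 0.01], [-0.015, 0.108, 0, 0.015], [-0.019, 0.144, 0, 0.02], [-0.024, 0.18, 0, 0.026], [-0.029, 0.216, 0, 0.026], [-0.034, 0.252, 0, 0.026], [-0.039, 0.288, 0, 0.026], [-0.043, 0.324, 0, 0.026], [-0.048, 0.36, 0, 0.026]],
  ],
  claw=0,
)

```text
time: 10.42
ee_pos: [0.5156, 0.0678, 0.1994]
eef_rot: [-0.027, 1.0, 0.0, 0.0]
contact_force: [1.1, -0.7, -0.2]
grip_width: 0.499
finger_force: 0.0
```

Request:
send_rows(
  commands=[
    [[-0.005, 0.036, 0.01, 0], [-0.01, 0.072, 0.02, 0], [-0.015, 0.108, 0.03, 0], [-0.018, 0.135, 0.05, 0], [-0.019, 0.145, 0.065, 0], [-0.02, 0.145, 0.071, 0], [-0.02, 0.145, 0.071, 0], [-0.02, 0.145, 0.071, 0], [-0.02, 0.145, 0.071, 0]],
  ],
)

```text
time: 11.17
ee_pos: [0.5286, 0.211, 0.1288]
eef_rot: [-0.027, 1.0, 0.0, 0.001]
contact_force: [-0.2, 0.3, 1.0]
grip_width: 0.502
finger_force: 0.0
```

Run:
```python
from h import *
to(.5236,.2124,.049,3.1)
p,d=snapshot("top");save("pics/crop2.png",cv2.resize(p[140:230,260:420],None,fx=4,fy=4));W=world("top",d)
shafts(W,d>.5,(140,235,265,415),np.radians(4.62),.057)
```

```text
to [0.005  0.0016 0.0798] turn -0.001 | tcp [0.5286 0.211  0.1288] psi 3.04 J6 -1.25 t 11.1667
px [380 161  11  55] C [ 0.4972 -0.2968] len 0.1292 wid 0.0192 yawdev deg -0.26 ztop 0.0642
```

View pics/crop2.png

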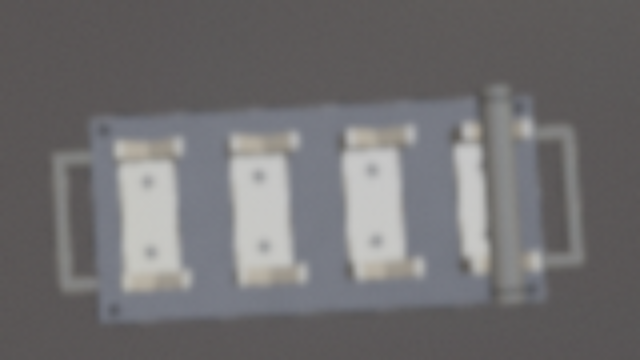

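The plain shaft is seated in the fourth rest (crop (503,195)), within 1 mm and with its top at 64 mm. Next is the flanged shaft, gripped 12 mm towards its flange.

Request:
send_rows(
  commands=[
    [[0.005, 0.001, 0.01, 0], [0.005, 0.001, 0.03, 0], [0.005, 0.001, 0.055, 0], [0.005, 0.001, 0.07, 0], [0.005, 0.001, 0.08, 0], [0.005, 0.001, 0.08, 0], [0.005, 0.001, 0.08, 0]],
  ],
)

```text
time: 11.8
ee_pos: [0.5228, 0.2124, 0.0478]
eef_rot: [-0.027, 1.0, -0.0, -0.0]
contact_force: [0.0, -0.5, -0.5]
grip_width: 0.5
finger_force: 0.0
```

Request:
send_rows(
  commands=[
    [[0, 0, 0, 0], [0, 0, 0, 0], [0, 0, 0, 0], [0, 0, 0, 0], [0, 0, 0, 0], [0, 0, 0, 0]],
  ],
  claw=-1,
  grip_force=30,
)

```text
time: 12.3
ee_pos: [0.5235, 0.2134, 0.0485]
eef_rot: [-0.027, 1.0, 0.001, 0.001]
contact_force: [-1.4, 4.3, 4.9]
grip_width: 0.209
finger_force: 30.0
```

Request:
send_rows(
  commands=[
    [[0, 0, -0.003, 0], [0, 0, -0.008, 0], [0, 0, -0.015, 0], [0, 0, -0.015, 0], [0, 0, -0.015, 0]],
  ],
  grip_force=50,
)

```text
time: 12.72
ee_pos: [0.5231, 0.2126, 0.0632]
eef_rot: [-0.027, 1.0, 0.0, 0.0]
contact_force: [0.2, -0.4, -4.3]
grip_width: 0.205
finger_force: 50.0
```

Run:
```python
from h import *
s=get_state();print(s['grip_width'],s['contact_force'],s['wrist_torque'])
a=np.radians(4.62);to(.4914+.012*np.cos(a),-.2273+.012*np.sin(a),.175,4.62)
```

```text
0.2054629119206268 [ 0.21321682 -0.42988917 -4.31229619] [ 0.08681397 -0.00882998 -0.01504866]
to [ 0.0435 -0.4372 -0.1119] turn -0.0264 | tcp [0.5231 0.2126 0.0632] psi 3.11 J6 -1.24 t 12.7167
```

Request:
send_rows(
  commands=[
    [[0, 0, -0.015, 0], [0, 0, -0.04, 0], [0, 0, -0.07, 0], [0.001, -0.01, -0.095, 0], [0.003, -0.03, -0.11, 0], [0.006, -0.06, -0.112, -0.01], [0.009, -0.09, -0.112, -0.02], [0.012, -0.125, -0.112, -0.026], [0.016, -0.16, -0.112, -0.026], [0.019, -0.195, -0.112, -0.026]],
  ],
)

```text
time: 13.55
ee_pos: [0.5137, 0.0154, 0.1746]
eef_rot: [-0.04, 0.999, -0.0, -0.0]
contact_force: [1.0, -0.6, -4.3]
grip_width: 0.205
finger_force: 50.0
```

Request:
send_rows(
  commands=[
    [[0.004, -0.035, 0, 0], [0.007, -0.07, 0, 0], [0.011, -0.105, 0, 0], [0.015, -0.14, 0, 0], [0.018, -0.175, 0, 0], [0.02, -0.205, 0.005, 0], [0.021, -0.228, 0.015, 0], [0.022, -0.238, 0.03, 0], [0.022, -0.241, 0.045, 0], [0.022, -0.241, 0.045, 0]],
  ],
)

```text
time: 14.38
ee_pos: [0.5097, -0.2254, 0.1269]
eef_rot: [-0.039, 0.999, 0.001, -0.002]
contact_force: [-0.6, -0.5, -5.8]
grip_width: 0.2
finger_force: 50.0
```

Request:
send_rows(
  commands=[
    [[0, 0, 0, 0], [0, 0, 0, 0], [0, 0, 0, 0]],
  ],
)

```text
time: 14.63
ee_pos: [0.5125, -0.2247, 0.1307]
eef_rot: [-0.04, 0.999, -0.0, 0.001]
contact_force: [0.8, -0.2, -4.0]
grip_width: 0.206
finger_force: 50.0
```

Run:
```python
from h import *
s=get_state();print(s['grip_width'],s['contact_force'],s['wrist_torque'])
a=np.radians(4.62);to(.4914+.012*np.cos(a),-.2273+.012*np.sin(a),.0495,4.62)
```

```text
0.20573841625495254 [ 0.83218485 -0.24966074 -3.99513956] [0.03282181 0.01910565 0.00956706]
to [ 0.0093 -0.0008  0.0812] turn 0.0002 | tcp [ 0.5125 -0.2247  0.1307] psi 4.63 J6 -2.07 t 14.6333
```

Request:
send_rows(
  commands=[
    [[0.009, 0, 0.01, 0], [0.009, 0, 0.03, 0], [0.009, 0, 0.05, 0], [0.009, 0, 0.062, 0], [0.009, 0, 0.068, 0], [0.009, 0, 0.072, 0], [0.009, 0, 0.075, 0], [0.009, 0, 0.077, 0], [0.009, 0, 0.079, 0], [0.009, 0, 0.079, 0]],
  ],
)

```text
time: 15.47
ee_pos: [0.5032, -0.2259, 0.051]
eef_rot: [-0.04, 0.999, -0.0, 0.0]
contact_force: [0.4, -0.1, -4.9]
grip_width: 0.207
finger_force: 50.0
```

Run:
```python
from h import *
s=get_state();print(s['grip_width'],s['contact_force'],s['wrist_torque'])
a=np.radians(4.62);to(.4914+.012*np.cos(a),-.2273+.012*np.sin(a),.0485,4.62)
```

```text
0.2065961606376465 [ 0.38586839 -0.06391028 -4.88178685] [ 0.07716853 -0.00230338  0.04598924]
to [-0.0002 -0.0005  0.0025] turn -0.0004 | tcp [ 0.5032 -0.2259  0.051 ] psi 4.59 J6 -2.08 t 15.4667
```

Request:
send_rows(
  commands=[
    [[0, 0, 0.001, 0], [0, 0, 0.0018, 0], [0, 0, 0.0018, 0], [0, 0, 0.0018, 0]],
  ],
  grip_force=10,
)

```text
time: 15.8
ee_pos: [0.503, -0.2258, 0.0491]
eef_rot: [-0.04, 0.999, -0.0, 0.0]
contact_force: [0.1, -0.2, -5.1]
grip_width: 0.21
finger_force: 10.0
```

Request:
send_rows(
  commands=[
    [[0, 0, 0, 0], [0, 0, 0, 0], [0, 0, 0, 0], [0, 0, 0, 0], [0, 0, -0.01, 0], [0, 0, -0.03, 0], [0, 0, -0.06, 0], [0, 0, -0.09, 0], [0, 0, -0.12, 0], [0, 0, -0.15, 0]],
  ],
  claw=-0.1,
)

```text
time: 16.63
ee_pos: [0.5028, -0.2257, 0.2013]
eef_rot: [-0.04, 0.999, -0.0, 0.0]
contact_force: [0.1, -0.6, -0.4]
grip_width: 0.448
finger_force: 0.0
```

Run:
```python
from h import *
to(.4996,.2813,.2,3.1)
```

```text
to [-0.0374  0.5056  0.0012] turn 0.0261 | tcp [ 0.5028 -0.2257  0.2013] psi 4.59 J6 -2.08 t 16.6333
```

Request:
send_rows(
  commands=[
    [[-0.003, 0.036, 0, 0.005], [-0.005, 0.072, 0, 0.01], [-0.008, 0.108, 0, 0.015], [-0.011, 0.144, 0, 0.02], [-0.013, 0.18, 0, 0.026], [-0.016, 0.216, 0, 0.026], [-0.019, 0.252, 0, 0.026], [-0.021, 0.288, 0, 0.026], [-0.024, 0.324, 0, 0.026], [-0.027, 0.36, 0, 0.026]],
  ],
  claw=0.1,
)

```text
time: 17.47
ee_pos: [0.5007, 0.137, 0.2]
eef_rot: [-0.027, 1.0, 0.0, 0.001]
contact_force: [1.4, -0.1, -0.4]
grip_width: 0.548
finger_force: 0.0
```

Request:
send_rows(
  commands=[
    [[-0.003, 0.036, 0.01, 0], [-0.006, 0.072, 0.02, 0], [-0.008, 0.108, 0.03, 0], [-0.01, 0.135, 0.05, 0], [-0.01, 0.145, 0.065, 0], [-0.01, 0.145, 0.071, 0], [-0.01, 0.145, 0.071, 0], [-0.01, 0.145, 0.071, 0], [-0.01, 0.145, 0.071, 0]],
  ],
)

```text
time: 18.22
ee_pos: [0.5037, 0.2797, 0.1292]
eef_rot: [-0.027, 1.0, 0.0, 0.001]
contact_force: [1.0, -0.3, 0.9]
grip_width: 0.551
finger_force: 0.0
```

Run:
```python
from h import *
to(.4996,.2813,.049,3.1)
p,d=snapshot("top");W=world("top",d)
shafts(W,d>.5,(140,235,265,415),np.radians(4.62),.057)
```

```text
to [0.0041 0.0018 0.0801] turn -0.001 | tcp [0.5037 0.2797 0.1292] psi 3.05 J6 -1.12 t 18.2167
px [346 159  18  62] C [ 0.4916 -0.2272] len 0.147 wid 0.0179 yawdev deg -0.05 ztop 0.0642
px [380 161  11  55] C [ 0.4972 -0.2965] len 0.1294 wid 0.0188 yawdev deg -0.87 ztop 0.0643
```

Both placed shafts are seated on target. Next is the stepped shaft.

Request:
send_rows(
  commands=[
    [[0.004, 0.001, 0.01, 0], [0.004, 0.001, 0.03, 0], [0.004, 0.001, 0.055, 0], [0.004, 0.001, 0.07, 0], [0.004, 0.001, 0.08, 0], [0.004, 0.001, 0.08, 0], [0.004, 0.001, 0.08, 0]],
  ],
)

```text
time: 18.85
ee_pos: [0.499, 0.2811, 0.048]
eef_rot: [-0.027, 1.0, -0.0, -0.0]
contact_force: [0.2, 0.0, 0.2]
grip_width: 0.547
finger_force: 0.0
```

Request:
send_rows(
  commands=[
    [[0, 0, 0, 0], [0, 0, 0, 0], [0, 0, 0, 0], [0, 0, 0, 0], [0, 0, 0, 0], [0, 0, 0, 0]],
  ],
  claw=-1,
  grip_force=30,
)

```text
time: 19.35
ee_pos: [0.4997, 0.2822, 0.0489]
eef_rot: [-0.027, 1.0, 0.001, 0.001]
contact_force: [-2.2, 4.6, 6.8]
grip_width: 0.317
finger_force: 30.0
```

Request:
send_rows(
  commands=[
    [[0, 0, -0.003, 0], [0, 0, -0.008, 0], [0, 0, -0.015, 0], [0, 0, -0.015, 0], [0, 0, -0.015, 0]],
  ],
  grip_force=50,
)

```text
time: 19.77
ee_pos: [0.4992, 0.2812, 0.0633]
eef_rot: [-0.027, 1.0, 0.0, 0.0]
contact_force: [0.2, -0.2, -5.3]
grip_width: 0.317
finger_force: 50.0
```

Run:
```python
from h import *
s=get_state();print(s['grip_width'],s['contact_force'],s['wrist_torque'])
to(.4859,-.1576,.175,4.62)
```

```text
0.31653068607078405 [ 0.18770926 -0.22754486 -5.29190235] [ 0.06958423  0.03544854 -0.04367842]
to [ 0.037  -0.4375 -0.1117] turn -0.0265 | tcp [0.4992 0.2812 0.0633] psi 3.1 J6 -1.11 t 19.7667
```

Request:
send_rows(
  commands=[
    [[0, 0, -0.015, 0], [0, 0, -0.04, 0], [0, 0, -0.07, 0], [0.001, -0.01, -0.095, 0], [0.003, -0.03, -0.11, 0], [0.005, -0.06, -0.112, -0.01], [0.008, -0.09, -0.112, -0.02], [0.011, -0.125, -0.112, -0.026], [0.014, -0.16, -0.112, -0.026], [0.016, -0.195, -0.112, -0.026]],
  ],
)

```text
time: 20.6
ee_pos: [0.4928, 0.0842, 0.1748]
eef_rot: [-0.04, 0.999, -0.0, -0.0]
contact_force: [0.5, 0.1, -4.5]
grip_width: 0.318
finger_force: 50.0
```

Request:
send_rows(
  commands=[
    [[0.003, -0.035, 0, 0], [0.006, -0.07, 0, 0], [0.009, -0.105, 0, 0], [0.012, -0.14, 0, 0], [0.015, -0.175, 0, 0], [0.019, -0.205, 0.005, 0], [0.021, -0.228, 0.015, 0], [0.022, -0.238, 0.03, 0], [0.022, -0.241, 0.045, 0], [0.022, -0.241, 0.045, 0]],
  ],
)

```text
time: 21.43
ee_pos: [0.4889, -0.1568, 0.1274]
eef_rot: [-0.039, 0.999, 0.001, -0.002]
contact_force: [-1.2, 1.1, -5.7]
grip_width: 0.314
finger_force: 50.0
```

Request:
send_rows(
  commands=[
    [[0, 0, 0, 0], [0, 0, 0, 0], [0, 0, 0, 0]],
  ],
)

```text
time: 21.68
ee_pos: [0.4916, -0.1559, 0.1308]
eef_rot: [-0.04, 0.999, -0.0, 0.001]
contact_force: [0.6, -0.5, -4.6]
grip_width: 0.311
finger_force: 50.0
```

Run:
```python
from h import *
s=get_state();print(s['grip_width'],s['contact_force'],s['wrist_torque'])
to(.4859,-.1576,.0495,4.62)
```

```text
0.31125420371832624 [ 0.5946383  -0.49580316 -4.57486663] [ 0.04744834 -0.01950162 -0.01264031]
to [ 0.0059 -0.0012  0.0813] turn 0.0003 | tcp [ 0.4916 -0.1559  0.1308] psi 4.64 J6 -1.96 t 21.6833
```

Request:
send_rows(
  commands=[
    [[0.006, 0, 0.01, 0], [0.006, 0, 0.03, 0], [0.006, 0, 0.05, 0], [0.006, 0, 0.062, 0], [0.006, 0, 0.068, 0], [0.006, 0, 0.072, 0], [0.006, 0, 0.075, 0], [0.006, 0, 0.077, 0], [0.006, 0, 0.079, 0], [0.006, 0, 0.079, 0]],
  ],
)

```text
time: 22.52
ee_pos: [0.4853, -0.1567, 0.0512]
eef_rot: [-0.04, 0.999, -0.0, 0.0]
contact_force: [-0.8, 0.1, -4.5]
grip_width: 0.319
finger_force: 50.0
```

Run:
```python
from h import *
s=get_state();print(s['grip_width'],s['contact_force'],s['wrist_torque'])
to(.4859,-.1576,.0489,4.62)
```

```text
0.3192616620081028 [-0.8415486   0.07439312 -4.50659665] [-0.0048558  -0.05033798  0.01471619]
to [-0.0005 -0.0009  0.0023] turn -0.0004 | tcp [ 0.4853 -0.1567  0.0512] psi 4.6 J6 -1.97 t 22.5167
```

Request:
send_rows(
  commands=[
    [[0, -0.0005, 0.001, 0], [0, -0.0005, 0.0018, 0], [0, -0.0005, 0.002, 0], [0, -0.0005, 0.002, 0]],
  ],
  grip_force=10,
)

```text
time: 22.85
ee_pos: [0.4854, -0.1573, 0.0493]
eef_rot: [-0.04, 0.999, -0.0, 0.0]
contact_force: [0.8, 0.9, -1.5]
grip_width: 0.318
finger_force: 10.0
```

Request:
send_rows(
  commands=[
    [[0, 0, 0, 0], [0, 0, 0, 0], [0, 0, 0, 0], [0, 0, 0, 0], [0, 0, -0.01, 0], [0, 0, -0.03, 0], [0, 0, -0.06, 0], [0, 0, -0.09, 0], [0, 0, -0.12, 0], [0, 0, -0.15, 0]],
  ],
  claw=0.05,
)

```text
time: 23.68
ee_pos: [0.4848, -0.1571, 0.2013]
eef_rot: [-0.04, 0.999, -0.0, 0.0]
contact_force: [0.3, -0.4, 0.2]
grip_width: 0.525
finger_force: 0.0
```

Run:
```python
from h import *
to(.4967+.012,.351+.0006,.2,3.1)
```

```text
to [-0.0646  0.5052  0.0012] turn 0.0261 | tcp [ 0.4848 -0.1571  0.2013] psi 4.6 J6 -1.97 t 23.6833
```

Request:
send_rows(
  commands=[
    [[-0.005, 0.036, 0, 0.005], [-0.01, 0.072, 0, 0.01], [-0.014, 0.108, 0, 0.015], [-0.018, 0.144, 0, 0.02], [-0.023, 0.18, 0, 0.026], [-0.027, 0.216, 0, 0.026], [-0.032, 0.252, 0, 0.026], [-0.037, 0.288, 0, 0.026], [-0.041, 0.324, 0, 0.026], [-0.046, 0.36, 0, 0.026]],
  ],
  claw=0,
)

```text
time: 24.52
ee_pos: [0.5018, 0.2072, 0.1999]
eef_rot: [-0.027, 1.0, 0.0, 0.0]
contact_force: [0.4, -0.6, 0.6]
grip_width: 0.5
finger_force: 0.0
```

Request:
send_rows(
  commands=[
    [[-0.005, 0.036, 0.01, 0], [-0.01, 0.072, 0.02, 0], [-0.013, 0.108, 0.03, 0], [-0.015, 0.135, 0.05, 0], [-0.016, 0.145, 0.065, 0], [-0.016, 0.146, 0.071, 0], [-0.016, 0.146, 0.071, 0], [-0.016, 0.146, 0.071, 0], [-0.016, 0.146, 0.071, 0]],
  ],
)

```text
time: 25.27
ee_pos: [0.5107, 0.3512, 0.1292]
eef_rot: [-0.027, 1.0, 0.0, 0.0]
contact_force: [0.4, -0.1, -0.4]
grip_width: 0.503
finger_force: 0.0
```

Run:
```python
from h import *
to(.5087,.3516,.049,3.1)
p,d=snapshot("top");W=world("top",d)
shafts(W,d>.5,(140,235,265,415),np.radians(4.62),.057)
```

```text
to [0.0021 0.0005 0.0802] turn -0.0009 | tcp [0.5107 0.3512 0.1292] psi 3.05 J6 -1.02 t 25.2667
px [345 159  19  62] C [ 0.4917 -0.2269] len 0.147 wid 0.0187 yawdev deg 0.23 ztop 0.0642
px [321 161  13  62] C [ 0.4849 -0.1575] len 0.1472 wid 0.0288 yawdev deg 0.17 ztop 0.0682
px [380 161  11  55] C [ 0.4972 -0.2963] len 0.1294 wid 0.0195 yawdev deg 0.25 ztop 0.0643
```

Three shafts are in place. The pinion shaft goes last.

Request:
send_rows(
  commands=[
    [[0.002, 0, 0.01, 0], [0.002, 0, 0.03, 0], [0.002, 0, 0.055, 0], [0.002, 0, 0.07, 0], [0.002, 0, 0.08, 0], [0.002, 0, 0.08, 0], [0.002, 0, 0.08, 0]],
  ],
)

```text
time: 25.9
ee_pos: [0.5082, 0.3516, 0.048]
eef_rot: [-0.027, 1.0, -0.0, -0.0]
contact_force: [-1.2, -0.4, 0.3]
grip_width: 0.5
finger_force: 0.0
```

Request:
send_rows(
  commands=[
    [[0, 0, 0, 0], [0, 0, 0, 0], [0, 0, 0, 0], [0, 0, 0, 0], [0, 0, 0, 0], [0, 0, 0, 0]],
  ],
  claw=-1,
  grip_force=30,
)

```text
time: 26.4
ee_pos: [0.5087, 0.3529, 0.0488]
eef_rot: [-0.027, 1.0, 0.001, 0.001]
contact_force: [-0.8, 5.1, 3.9]
grip_width: 0.21
finger_force: 30.0
```

Request:
send_rows(
  commands=[
    [[0, 0, -0.003, 0], [0, 0, -0.008, 0], [0, 0, -0.015, 0], [0, 0, -0.015, 0], [0, 0, -0.015, 0]],
  ],
  grip_force=50,
)

```text
time: 26.82
ee_pos: [0.5084, 0.3518, 0.0634]
eef_rot: [-0.027, 1.0, 0.0, 0.0]
contact_force: [-1.1, 0.7, -3.4]
grip_width: 0.206
finger_force: 50.0
```

Run:
```python
from h import *
s=get_state();print(s['grip_width'],s['contact_force'],s['wrist_torque'])
to(.4803+.012,-.0879+.001,.175,4.62)
```

```text
0.2055363762453211 [-1.06423074  0.65584851 -3.3811698 ] [ 0.02883571 -0.03349024 -0.04944335]
to [ 0.0398 -0.4371 -0.1117] turn -0.0265 | tcp [0.5084 0.3518 0.0634] psi 3.1 J6 -1.02 t 26.8167
```

Request:
send_rows(
  commands=[
    [[0, 0, -0.015, 0], [0, 0, -0.04, 0], [0, 0, -0.07, 0], [0.001, -0.01, -0.095, 0], [0.003, -0.03, -0.11, 0], [0.005, -0.06, -0.112, -0.01], [0.008, -0.09, -0.112, -0.02], [0.011, -0.125, -0.112, -0.026], [0.014, -0.16, -0.112, -0.026], [0.017, -0.195, -0.112, -0.026]],
  ],
)

```text
time: 27.65
ee_pos: [0.5011, 0.1546, 0.1748]
eef_rot: [-0.04, 0.999, -0.0, -0.0]
contact_force: [0.6, -0.9, -4.7]
grip_width: 0.205
finger_force: 50.0
```

Request:
send_rows(
  commands=[
    [[0.003, -0.035, 0, 0], [0.006, -0.07, 0, 0], [0.009, -0.105, 0, 0], [0.012, -0.14, 0, 0], [0.016, -0.175, 0, 0], [0.02, -0.205, 0.005, 0], [0.023, -0.228, 0.015, 0], [0.025, -0.238, 0.03, 0], [0.026, -0.241, 0.045, 0], [0.026, -0.241, 0.045, 0]],
  ],
)

```text
time: 28.48
ee_pos: [0.4929, -0.0869, 0.1276]
eef_rot: [-0.039, 0.999, 0.0, -0.002]
contact_force: [-1.6, 0.1, -5.4]
grip_width: 0.208
finger_force: 50.0
```

Request:
send_rows(
  commands=[
    [[0, 0, 0, 0], [0, 0, 0, 0], [0, 0, 0, 0]],
  ],
)

```text
time: 28.73
ee_pos: [0.4958, -0.0857, 0.1309]
eef_rot: [-0.04, 0.999, -0.0, 0.001]
contact_force: [-0.0, 0.4, -5.4]
grip_width: 0.204
finger_force: 50.0
```

Run:
```python
from h import *
s=get_state();print(s['grip_width'],s['contact_force'],s['wrist_torque'])
to(.4803+.012,-.0879+.001,.0495,4.62)
```

```text
0.20395988861258083 [-0.03493549  0.4241388  -5.40016521] [-0.02017692 -0.04395074 -0.01301608]
to [ 0.0037 -0.0009  0.0813] turn 0.0002 | tcp [ 0.4958 -0.0857  0.1309] psi 4.63 J6 -1.83 t 28.7333
```

Request:
send_rows(
  commands=[
    [[0.003, 0, 0.01, 0], [0.003, 0, 0.03, 0], [0.003, 0, 0.05, 0], [0.003, 0, 0.062, 0], [0.003, 0, 0.068, 0], [0.003, 0, 0.072, 0], [0.003, 0, 0.075, 0], [0.003, 0, 0.077, 0], [0.003, 0, 0.079, 0], [0.003, 0, 0.079, 0]],
  ],
)

```text
time: 29.57
ee_pos: [0.4925, -0.0863, 0.0512]
eef_rot: [-0.04, 0.999, -0.0, 0.0]
contact_force: [-0.8, 0.1, -5.1]
grip_width: 0.202
finger_force: 50.0
```

Run:
```python
from h import *
s=get_state();print(s['grip_width'],s['contact_force'],s['wrist_torque'])
to(.4803+.012,-.0879+.001,.0489,4.62)
```

```text
0.20206240874521758 [-0.75518201  0.05650878 -5.0571002 ] [ 0.04239973  0.02241241 -0.00843989]
to [ 0.0002 -0.0006  0.0023] turn -0.0004 | tcp [ 0.4925 -0.0863  0.0512] psi 4.6 J6 -1.83 t 29.5667
```

Request:
send_rows(
  commands=[
    [[0, -0.0005, 0.001, 0], [0, -0.0005, 0.0018, 0], [0, -0.0005, 0.002, 0], [0, -0.0005, 0.002, 0]],
  ],
  grip_force=10,
)

```text
time: 29.9
ee_pos: [0.4926, -0.0868, 0.0495]
eef_rot: [-0.04, 0.999, -0.0, 0.0]
contact_force: [-1.0, 2.1, 2.7]
grip_width: 0.213
finger_force: 10.0
```

Request:
send_rows(
  commands=[
    [[0, 0, 0, 0], [0, 0, 0, 0], [0, 0, 0, 0], [0, 0, 0, 0], [0, 0, -0.01, 0], [0, 0, -0.03, 0], [0, 0, -0.06, 0], [0, 0, -0.09, 0], [0, 0, -0.12, 0], [0, 0, -0.15, 0]],
  ],
  claw=-0.1,
)

```text
time: 30.73
ee_pos: [0.4919, -0.0868, 0.2012]
eef_rot: [-0.04, 0.999, -0.0, 0.0]
contact_force: [-0.0, -0.1, -0.4]
grip_width: 0.449
finger_force: 0.0
```

Request:
send_rows(
  commands=[
    [[0, 0.036, 0, 0], [0, 0.072, 0, 0], [0, 0.108, 0, 0], [0, 0.144, 0, 0], [0, 0.18, 0, 0], [0, 0.216, 0, 0], [0, 0.252, 0, 0], [0, 0.28, 0, 0], [0, 0.28, 0, 0], [0, 0.28, 0, 0]],
  ],
)

```text
time: 31.57
ee_pos: [0.4695, 0.1934, 0.1995]
eef_rot: [-0.042, 0.999, -0.0, 0.0]
contact_force: [0.2, -0.3, 0.1]
grip_width: 0.45
finger_force: 0.0
```

Run:
```python
from h import *
p,d=snapshot("top");W=world("top",d);save("pics/end.png",p)
shafts(W,d>.5,(140,235,265,415),np.radians(4.62),.057)
```

```text
px [289 159  15  67] C [ 0.4811 -0.0881] len 0.1576 wid 0.0191 yawdev deg 0.31 ztop 0.0641
px [346 159  18  62] C [ 0.4916 -0.2271] len 0.1469 wid 0.0186 yawdev deg -0.04 ztop 0.0638
px [321 161  13  62] C [ 0.4851 -0.1576] len 0.1471 wid 0.0288 yawdev deg -0.03 ztop 0.0685
px [380 161  11  55] C [ 0.4973 -0.2965] len 0.129 wid 0.0181 yawdev deg -0.83 ztop 0.0643
```

View pics/end.png

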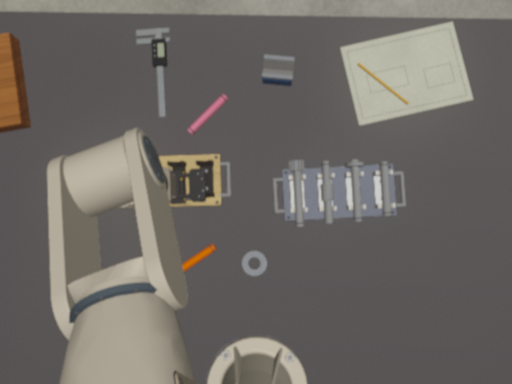

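The empty rack now holds, left to right, pinion (297,193), stepped (327), flanged (357) and plain (387). Each is within about 1 mm of its rest's middle, and the measuring tools are where they started.

```bash
python3 -c "
from bench import *
print(finish_job())"
```

```text
the job is handed in; nothing more can be done
None
```

The job is handed in: all four shafts are seated in the empty rack in their original order (pinion, stepped, flanged, plain), each measured within about 1 mm of its rest's middle, with the last move ending at 31.6 s; the hand-in returned no verdict.

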